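# Find the full tea tin by its weight

### The job

One of the three identical closed tea tins is full and the other two are nearly empty: lift them to feel which is the heaviest, and set the two light ones upright, fully down, one in each well of the wooden holder, never letting go of a tin in the air. Finish while holding the heavy tin up by its knob, upright and still, clear of everything, with its underside at least 15 cm above the worktop; do not put it down or let it go. Do not tip any tin over, and leave the other things on the hob and worktop where they are.

Things in the scene. Friction and masses are not known exactly. Their poses are not given: they have to be found in the camera images.
- tin_a: one of three identical white round tea tins, 67 mm wide; wooden lid (fixed shut) with its top at 83 mm, round wooden knob 20 mm wide from 83 to 100 mm: lift it by the knob from above. Origin: centre of underside, z up. Starts upright on the worktop, z = 0. One of the three, any of them, is full and weighs 0.43 to 0.57 kg in all; the other two 0.14 to 0.18 kg. Contents may shift a few mm
- tin_b: one of three identical white round tea tins, 67 mm wide; wooden lid (fixed shut) with its top at 83 mm, round wooden knob 20 mm wide from 83 to 100 mm: lift it by the knob from above. Origin: centre of underside, z up. Starts upright on the worktop, z = 0. One of the three, any of them, is full and weighs 0.43 to 0.57 kg in all; the other two 0.14 to 0.18 kg. Contents may shift a few mm
- tin_c: one of three identical white round tea tins, 67 mm wide; wooden lid (fixed shut) with its top at 83 mm, round wooden knob 20 mm wide from 83 to 100 mm: lift it by the knob from above. Origin: centre of underside, z up. Starts upright on the worktop, z = 0. One of the three, any of them, is full and weighs 0.43 to 0.57 kg in all; the other two 0.14 to 0.18 kg. Contents may shift a few mm
- holder: fixed pale wooden tin holder, block 206 (x) x 110 (y) x 40 mm high, lying on the worktop behind the tins, its long side roughly across the robot, with two round wells side by side along its own x; origin: centre of underside. A microwave oven hangs left of it over the hob: y > 0, x > 0.60, z > 0.38; keep the arm clear of it
- holder_hole0 (a point): centre of the mouth of the first well, at z = 40 mm: 75 mm wide, 30 mm deep (floor at z = 10 mm), 49 mm from the holder's centre towards its -x
- holder_hole1 (a point): the same for the second well, 49 mm towards the holder's +x
- spice_jar: spice jar with red cap, 45 mm wide, 106 mm high; bystander, loose, leave it where it is; origin: centre of underside
- timer: white kitchen timer, 64 mm wide, 54 mm high; bystander, loose, leave it where it is; origin: centre of underside
- honey_jar: glass jar with red lid, 61 mm wide, 86 mm high; bystander, loose, leave it where it is; origin: centre of underside
- pepper_mill: wooden pepper mill, 58 mm wide, 170 mm high; bystander, loose, leave it where it is; origin: centre of underside
- teaspoon: steel teaspoon lying flat, 137 x 28 x 13 mm; bystander, loose, leave it where it is; origin: centre of underside
There are look-alikes about, which are no part of the job. Leave any grey or yellow look-alike of the tin_c alone. What is shaped like the tin_a but black is not meant.

How it is judged:
On the way, in this order (a step that is already met when the one before it is completed fails the run):
1. a tin stands in a well, let go ((((horizontal distance between tin_a and holder_hole0 below 0.008 m or horizontal distance between tin_a and holder_hole1 below 0.008 m) and height (world z) of tin_a below 0.016 m and angle between tin_a's own z axis and vertical below 0.1 rad and contact force between tin_a and the fingers below 0.1 N) or ((horizontal distance between tin_b and holder_hole0 below 0.008 m or horizontal distance between tin_b and holder_hole1 below 0.008 m) and height (world z) of tin_b below 0.016 m and angle between tin_b's own z axis and vertical below 0.1 rad and contact force between tin_b and the fingers below 0.1 N) or ((horizontal distance between tin_c and holder_hole0 below 0.008 m or horizontal distance between tin_c and holder_hole1 below 0.008 m) and height (world z) of tin_c below 0.016 m and angle between tin_c's own z axis and vertical below 0.1 rad and contact force between tin_c and the fingers below 0.1 N))), for 0.2 s.
2. two tins stand in the wells, let go (((((horizontal distance between tin_b and holder_hole0 below 0.008 m or horizontal distance between tin_b and holder_hole1 below 0.008 m) and height (world z) of tin_b below 0.016 m and angle between tin_b's own z axis and vertical below 0.1 rad and contact force between tin_b and the fingers below 0.1 N) and ((horizontal distance between tin_c and holder_hole0 below 0.008 m or horizontal distance between tin_c and holder_hole1 below 0.008 m) and height (world z) of tin_c below 0.016 m and angle between tin_c's own z axis and vertical below 0.1 rad and contact force between tin_c and the fingers below 0.1 N)) or (((horizontal distance between tin_a and holder_hole0 below 0.008 m or horizontal distance between tin_a and holder_hole1 below 0.008 m) and height (world z) of tin_a below 0.016 m and angle between tin_a's own z axis and vertical below 0.1 rad and contact force between tin_a and the fingers below 0.1 N) and ((horizontal distance between tin_c and holder_hole0 below 0.008 m or horizontal distance between tin_c and holder_hole1 below 0.008 m) and height (world z) of tin_c below 0.016 m and angle between tin_c's own z axis and vertical below 0.1 rad and contact force between tin_c and the fingers below 0.1 N)) or (((horizontal distance between tin_a and holder_hole0 below 0.008 m or horizontal distance between tin_a and holder_hole1 below 0.008 m) and height (world z) of tin_a below 0.016 m and angle between tin_a's own z axis and vertical below 0.1 rad and contact force between tin_a and the fingers below 0.1 N) and ((horizontal distance between tin_b and holder_hole0 below 0.008 m or horizontal distance between tin_b and holder_hole1 below 0.008 m) and height (world z) of tin_b below 0.016 m and angle between tin_b's own z axis and vertical below 0.1 rad and contact force between tin_b and the fingers below 0.1 N)))), for 0.2 s.
At the end, for the whole second after the job is handed in: One tin is held upright (0.35 rad) and still by the fingers, underside over 14 cm up, not on the holder or mill; the other two stand let go in the wells (8 mm of the axis, underside under 16 mm, 0.1 rad of upright), each pressing on the holder with under 3 N, so they are the light ones ((((height (world z) of tin_a above 0.14 m and contact force between tin_a and the fingers above 1 N and angle between tin_a's own z axis and vertical below 0.35 rad and linear speed of tin_a below 0.03 m/s and contact force between tin_a and holder below 0.1 N and contact force between tin_a and pepper_mill below 0.1 N) and ((horizontal distance between tin_b and holder_hole0 below 0.008 m or horizontal distance between tin_b and holder_hole1 below 0.008 m) and height (world z) of tin_b below 0.016 m and angle between tin_b's own z axis and vertical below 0.1 rad and contact force between tin_b and the fingers below 0.1 N) and ((horizontal distance between tin_c and holder_hole0 below 0.008 m or horizontal distance between tin_c and holder_hole1 below 0.008 m) and height (world z) of tin_c below 0.016 m and angle between tin_c's own z axis and vertical below 0.1 rad and contact force between tin_c and the fingers below 0.1 N) and contact force between each of tin_b, tin_c and holder below 3 N) or ((height (world z) of tin_b above 0.14 m and contact force between tin_b and the fingers above 1 N and angle between tin_b's own z axis and vertical below 0.35 rad and linear speed of tin_b below 0.03 m/s and contact force between tin_b and holder below 0.1 N and contact force between tin_b and pepper_mill below 0.1 N) and ((horizontal distance between tin_a and holder_hole0 below 0.008 m or horizontal distance between tin_a and holder_hole1 below 0.008 m) and height (world z) of tin_a below 0.016 m and angle between tin_a's own z axis and vertical below 0.1 rad and contact force between tin_a and the fingers below 0.1 N) and ((horizontal distance between tin_c and holder_hole0 below 0.008 m or horizontal distance between tin_c and holder_hole1 below 0.008 m) and height (world z) of tin_c below 0.016 m and angle between tin_c's own z axis and vertical below 0.1 rad and contact force between tin_c and the fingers below 0.1 N) and contact force between each of tin_a, tin_c and holder below 3 N) or ((height (world z) of tin_c above 0.14 m and contact force between tin_c and the fingers above 1 N and angle between tin_c's own z axis and vertical below 0.35 rad and linear speed of tin_c below 0.03 m/s and contact force between tin_c and holder below 0.1 N and contact force between tin_c and pepper_mill below 0.1 N) and ((horizontal distance between tin_a and holder_hole0 below 0.008 m or horizontal distance between tin_a and holder_hole1 below 0.008 m) and height (world z) of tin_a below 0.016 m and angle between tin_a's own z axis and vertical below 0.1 rad and contact force between tin_a and the fingers below 0.1 N) and ((horizontal distance between tin_b and holder_hole0 below 0.008 m or horizontal distance between tin_b and holder_hole1 below 0.008 m) and height (world z) of tin_b below 0.016 m and angle between tin_b's own z axis and vertical below 0.1 rad and contact force between tin_b and the fingers below 0.1 N) and contact force between each of tin_a, tin_b and holder below 3 N))); the arm keeps its last pose, push and grip.
It fails at once if a tin is tipped by more than 0.7 rad (angle between any of tin_a, tin_b, tin_c's own z axis and vertical above 0.7 rad).
It fails at once if a tin is let go in the air (underside above 5 cm, not touched by the fingers) ((height (world z) of tin_a above 0.05 m and contact force between tin_a and the fingers below 0.01 N) or (height (world z) of tin_b above 0.05 m and contact force between tin_b and the fingers below 0.01 N) or (height (world z) of tin_c above 0.05 m and contact force between tin_c and the fingers below 0.01 N)).
It fails at once if a bystander is moved by more than 3 cm (distance of any of spice_jar, timer, honey_jar, pepper_mill, teaspoon from where it was at the start of the episode above 0.03 m).
It also fails if it takes over 64 s, if anything falls off the work surface, if the arm or the gripper's body presses on something with over 40 N, if the wrist force passes 120 N, or if a joint passes its speed limit or range.

### The arm

A 7-joint arm with a two-finger parallel gripper is mounted at the origin on a cart in front of the work surface, level with it; the furniture and walls round the work are solid. World frame = base frame: x ahead of the robot, y to its left, z up, the work surface at z = 0. Lengths are in m, angles in rad, forces in N, time in s.
With the tool pointing down it reaches from about 0.4 to 0.875 m from the base axis. Payload 4.4 kg.
Tool frame: the origin (TCP) lies between the finger pads; the fingertips stand 11 mm ahead of it and the grasp point (between the pads) lies 8 mm behind it; z points along the fingers, y is the direction in which the jaws open and shut (so a half turn about z gives the same grasp; the last joint's range is limited). The gripper opens to 85 mm and grips with 20 to 120 N. Pads are 22 mm wide; open, the fingers measure 114 mm over their backs; the gripper's body (76 mm by 85 mm) begins 54 mm behind the grasp point. The pads swing forward as they close: fully open they stand 13 mm farther back than shut.
Start: joints at [-1.243, 0.628, 0.038, 1.517, -0.027, 0.996, -0.02], TCP at [0.249, 0.6, 0.242] pointing down, gripper open.
Joint ranges: [-3.06, 3.06], [-0.37, 2.12], [-1.25, 1.32], [0.18, 2.47], [-1.1, 4.24], [0.23, 1.98], [-2.94, 2.94]. Speed limits (rad/s): [2.57, 2.57, 3.14, 3.14, 3.14, 3.14, 3.14].

### API

Orientations are given as a 3x3 rotation matrix whose columns are the frame's x, y, z axes.
In Python, from plant import robot gives the robot as it stands.
- The arm moves only by the tool jog_arm, never from a script. Its argument "increments" is a list that holds one entry, the list of rows, each a list of 4 numbers: the shift along the tool's x, y, z in m, then the turn about the tool's z in rad. In form: [[[x, y, z, turn], ...]]. A call has 1 to 20 rows; each row shifts and turns the commanded pose from where the row before left it, along the tool's axes as they then stand; what a row does not reach is not made up. A row lasts 1/10 s, in which the tool goes at most 50 mm and 8.59 degrees, less where a joint would pass 70% of its speed; a pose out of reach is approached as far as the arm can. A call is refused whole if a number of a shift passes 0.05 or a number of a turn 0.15, either way. A call with a gripper value outside its range is refused whole. "claw" is the finger opening in m, from 0 to 0.0854, set as the call begins (left out, the last holds). The fingers move at their own pace and stop on an object; the grip force is fixed at half the most. Time passes only in rows, so rows that do not move let the fingers close. It gives the time, the measured TCP pose, the force and the opening at its end, in the units of the state.
- robot.sense(): the state, without advancing time (a new reading comes with each control period).
- robot.read_camera(name): name is "scene" or "side" or "wrist"; returns (picture, depth): 384x512x3 uint8, red, green, blue; 384x512 float32, m along the optical axis (not along the pixel's ray), 0 where there is no reading.
- robot.camera_model(name): a dict with "fovy" (degrees; the focal length in pixels is half the picture's height over the tangent of half this angle, whatever the lens; pixels are square), "cx", "cy" (the principal point, pixels), "D" ([k1, k2, p1, p2, k3] as OpenCV has them; the pictures are not rectified), "T" (4x4, takes a point from camera to world coordinates). Camera axes: x right, y down, z forward; pixel columns grow to the right and rows downward; lengths in m; the calibration is good to about 2 mm. A picture is of the moment at which its call begins: read the wrist's pose just before it. camera_model takes no time and is no camera call; for the wrist camera it gives the pose at the moment of the call.
- robot.job_done(): hands the job in, once; it reports no verdict.
The state is a dict: "time_s": time; "q": joint angles; "joint_velocities": joint speeds; "joint_efforts": joint torques, N m; "position": TCP position; "tcp_rot": TCP orientation; "ft_force": force on the tool from outside, world axes, zero at the start; "wrist_torque": the same for the moment, N m; "width": opening from 0.0 (shut) to 1.0 (fully open).
Only numpy, scipy, OpenCV 4.12 (cv2) and the standard library are available. Lean on these libraries where they do the work, as an engineer would, in place of code of your own. Each camera call takes 0.05 s, during which the arm holds its last target. There are 200 camera calls.

## Working session

There is one attempt and no reset: what is moved stays moved. The work goes in short steps, Python scripts to look and compute and a tool call to move; the robot and the scene stay as the last step left them, time stands still between calls to the robot, and variables do not carry over. Pictures are saved under pics/ and viewed, about 8 in all and at most 12, crops included, and the job is handed in when it is done.

Besides the shell and the picture viewer there is one more tool, called after "Emit:" by a JSON object that holds its "op" and its "data", one argument or row to a line. jog_arm: Moves the arm, as the interface text tells. Its arguments: {"type":"object","properties":{"increments":{"type":"array","items":{"type":"array","items":{"type":"array","items":{"type":"number"}}}},"claw":{"type":"number"}},"required":["increments"]}

```bash
mkdir -p pics; ls; cat > h.py <<'E'
import numpy as np, cv2
from plant import robot
def K(m,h=384):
    f=h/2/np.tan(np.radians(m["fovy"])/2)
    return np.array([[f,0,m["cx"]],[0,f,m["cy"]],[0,0,1.]])
def cloud(n):
    m=robot.camera_model(n); im,d=robot.read_camera(n)
    h,w=d.shape; u,v=np.meshgrid(np.arange(w),np.arange(h))
    p=cv2.undistortPoints(np.stack([u,v],-1).reshape(-1,1,2).astype(np.float64),K(m),np.array(m["D"],float)).reshape(h,w,2)
    c=np.dstack([p*d[...,None],d]); T=np.array(m["T"])
    P=c@T[:3,:3].T+T[:3,3]; P[d<=0]=np.nan
    return im,P
E
python3 - <<'E'
from h import *
s=robot.sense(); print({k:np.round(v,3).tolist() for k,v in s.items()})
for n in("scene","side"):
    im,P=cloud(n); cv2.imwrite(f"pics/{n}0.png",im[...,::-1]); np.savez(f"{n}0.npz",im=im,P=P)
    print(n,np.round(robot.camera_model(n)["T"],2).tolist())
E
```

```text
pics
{'time_s': 0.0, 'q': [-1.243, 0.629, 0.038, 1.518, -0.027, 0.996, -0.02], 'joint_velocities': [-0.002, -0.0, 0.001, 0.0, -0.001, 0.001, 0.002], 'joint_efforts': [0.001, -56.339, 1.227, -19.344, 0.011, 0.011, -0.0], 'position': [0.249, 0.6, 0.241], 'tcp_rot': [[-0.923, 0.384, -0.001], [0.384, 0.923, -0.002], [-0.0, -0.002, -1.0]], 'ft_force': [0.111, 0.14, -0.991], 'wrist_torque': [-0.012, 0.005, -0.105], 'width': 1.001}
scene [[0.67, -0.39, 0.64, -0.47], [-0.75, -0.36, 0.56, -0.89], [0.01, -0.85, -0.53, 0.93], [0.0, 0.0, 0.0, 1.0]]
side [[0.03, -0.81, 0.58, -0.38], [-1.0, -0.02, 0.03, -0.0], [-0.01, -0.58, -0.81, 1.41], [0.0, 0.0, 0.0, 1.0]]
```

View pics/scene0.png

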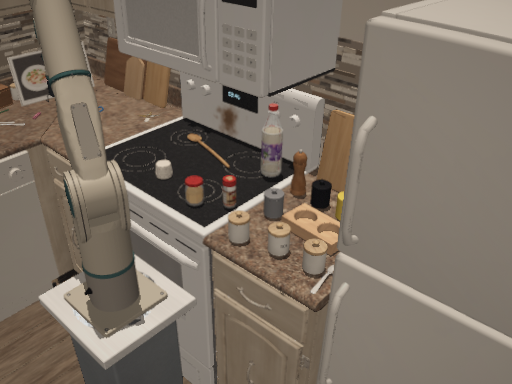

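View pics/side0.png

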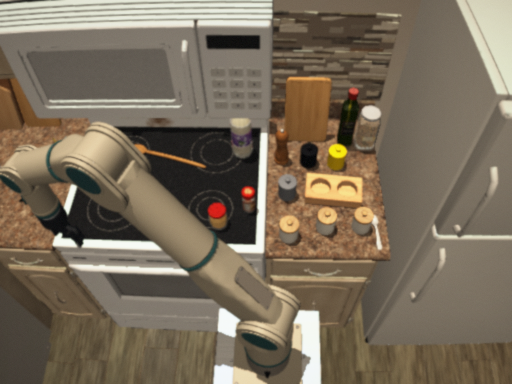

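The side picture shows three white tins with wooden lids at pixels (289,229), (326,221) and (362,220). The look-alikes are grey (288,188), black (309,155) and yellow (338,157). The holder is at (335,190), the mill at (282,147) and the spoon at (377,232). By the description, the three white ones are the tins.

```bash
python3 - <<'E'
from h import *
for n in("side","scene"):
    z=np.load(f"{n}0.npz"); P=z["P"]; im=z["im"]
    if n=="side": cv2.imwrite("pics/crop1.png",cv2.resize(im[130:260,255:405,::-1],None,fx=5,fy=4.6))
    def comp(lo,hi,box,mn):
        m=((P[...,2]>lo)&(P[...,2]<hi)&(P[...,0]>box[0])&(P[...,0]<box[1])&(P[...,1]>box[2])&(P[...,1]<box[3])).astype(np.uint8)
        k,l,st,c=cv2.connectedComponentsWithStats(m)
        for i in range(1,k):
            if st[i,4]>=mn:
                Q=P[l==i]; print(n,(lo,hi),c[i].round(),st[i,4],"mean",Q.mean(0).round(3),"min",Q.min(0).round(3),"max",Q.max(0).round(3),im[l==i].mean(0).round())
    B=(0.3,0.95,-0.5,0.12)
    comp(.092,.11,B,3); comp(.035,.045,B,80); comp(.07,.09,B,10); comp(.11,.3,B,15)
    comp(.004,.03,(.4,.7,-.42,-.2),5)
E
```

```text
side (0.092, 0.11) [402. 164.] 196 mean [ 0.684 -0.482  0.101] min [ 0.449 -0.485  0.092] max [ 0.947 -0.478  0.11 ] [108. 100.  87.]
side (0.092, 0.11) [305. 121.] 160 mean [ 0.883 -0.13   0.102] min [ 0.873 -0.214  0.092] max [ 0.897 -0.046  0.11 ] [126.  86.  47.]
side (0.092, 0.11) [346. 129.] 52 mean [ 0.844 -0.288  0.1  ] min [ 0.834 -0.319  0.093] max [ 0.873 -0.263  0.109] [26. 22. 16.]
side (0.092, 0.11) [365. 133.] 81 mean [ 0.827 -0.36   0.101] min [ 0.814 -0.409  0.092] max [ 0.877 -0.327  0.11 ] [104.  85.  65.]
side (0.092, 0.11) [245. 141.] 34 mean [0.772 0.1   0.101] min [0.759 0.083 0.092] max [0.79 0.12 0.11] [66. 57. 63.]
side (0.092, 0.11) [281. 146.] 22 mean [ 0.752 -0.036  0.099] min [ 0.746 -0.054  0.092] max [ 0.763 -0.02   0.109] [67. 40. 21.]
side (0.092, 0.11) [309. 146.] 17 mean [ 0.755 -0.141  0.098] min [ 0.746 -0.148  0.092] max [ 0.764 -0.132  0.104] [20. 20. 20.]
side (0.092, 0.11) [338. 148.] 18 mean [ 0.75  -0.249  0.098] min [ 0.742 -0.257  0.092] max [ 0.76  -0.241  0.103] [244. 226.  16.]
side (0.092, 0.11) [287. 179.] 19 mean [ 0.599 -0.057  0.0
[... 10499 characters left out ...]
-0.237  0.03 ] [167. 132.  98.]
scene (0.004, 0.03) [305. 235.] 91 mean [ 0.553 -0.226  0.019] min [ 0.547 -0.267  0.004] max [ 0.559 -0.2    0.03 ] [124.  95.  69.]
scene (0.004, 0.03) [281. 250.] 101 mean [ 0.443 -0.216  0.017] min [ 0.424 -0.226  0.004] max [ 0.47 -0.2   0.03] [134. 125. 113.]
scene (0.004, 0.03) [332. 249.] 60 mean [ 0.552 -0.325  0.016] min [ 0.539 -0.331  0.004] max [ 0.576 -0.312  0.03 ] [123.  94.  68.]
scene (0.004, 0.03) [313. 268.] 165 mean [ 0.443 -0.332  0.017] min [ 0.429 -0.354  0.004] max [ 0.479 -0.278  0.029] [128. 118. 106.]
scene (0.004, 0.03) [324. 278.] 78 mean [ 0.439 -0.375  0.008] min [ 0.4   -0.386  0.004] max [ 0.505 -0.358  0.016] [184. 174. 161.]
```

View pics/crop1.png

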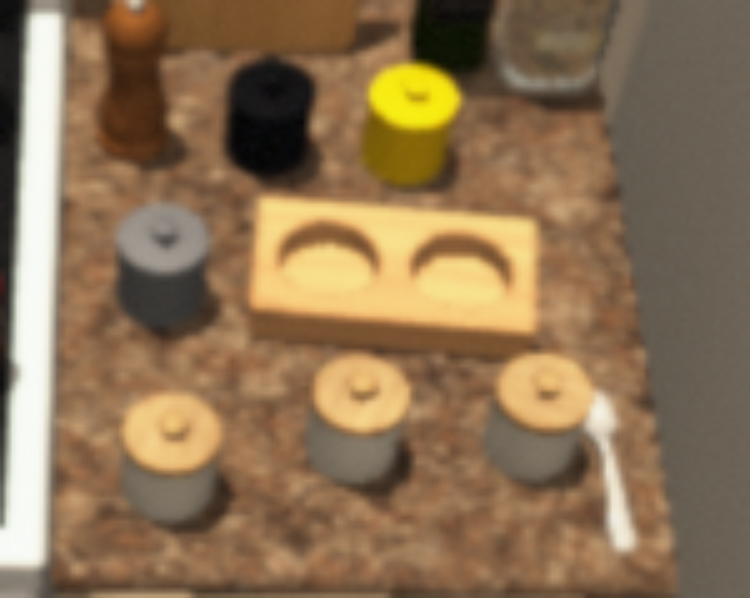

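Emit:
{"op": "jog_arm", "data": {
  "increments": [
    [[0, 0, 0, 0.147], [0, 0, 0, 0.147], [0, 0, 0, 0.147], [0, 0, 0, 0.147], [0, 0, 0, 0.147], [0, 0, 0, 0.147], [0, 0, 0, 0.147], [0, 0, 0, 0.147], [-0.04, 0.012, 0, 0], [-0.04, 0.012, 0, 0], [-0.04, 0.012, 0, 0], [-0.04, 0.012, 0, 0], [-0.04, 0.012, 0, 0], [-0.04, 0.012, 0, 0], [-0.04, 0.012, 0, 0], [-0.04, 0.012, 0, 0], [-0.04, 0.012, 0, 0], [-0.04, 0.012, 0, 0]]
  ],
  "claw": 0.05
}}

```text
time_s: 1.9
position: [0.3698, 0.1987, 0.2423]
tcp_rot: [[-0.001, 1.0, -0.0], [1.0, 0.001, -0.0], [-0.0, -0.0, -1.0]]
ft_force: [1.9, 0.5, 0.1]
width: 0.585
```

```bash
python3 - <<'E'
from h import *
Q=[]
for n in("side","scene"):
    P=np.load(f"{n}0.npz")["P"].reshape(-1,3)
    s=P[(abs(P[:,2]-.04)<.006)&(P[:,0]>.53)&(P[:,0]<.69)&(P[:,1]>-.36)&(P[:,1]<-.1)]
    r=cv2.minAreaRect(s[:,:2].astype(np.float32)); print(n,r,np.round(cv2.boxPoints(r),3).tolist())
print(robot.camera_model("wrist")["T"],robot.camera_model("wrist")["fovy"],robot.sense()["position"],robot.sense()["tcp_rot"])
E
```

```text
side ((0.6085667014122009, -0.2311231940984726), (0.20942898094654083, 0.11804173141717911), 84.67591094970703) [[0.5400000214576721, -0.33000001311302185], [0.6579999923706055, -0.3409999907016754], [0.6769999861717224, -0.13199999928474426], [0.5600000023841858, -0.12099999934434891]]
scene ((0.6071716547012329, -0.22777007520198822), (0.211760476231575, 0.12217710167169571), 86.15835571289062) [[0.5389999747276306, -0.32899999618530273], [0.6610000133514404, -0.33799999952316284], [0.675000011920929, -0.12600000202655792], [0.5529999732971191, -0.11800000071525574]]
[[ 9.99999449e-01  1.03627788e-03 -1.68524013e-04  3.68377970e-01]
 [ 9.48398925e-04 -9.60469149e-01 -2.78384831e-01  2.68884708e-01]
 [-4.50346157e-04  2.78384518e-01 -9.60469603e-01  3.74412776e-01]
 [ 0.00000000e+00  0.00000000e+00  0.00000000e+00  1.00000000e+00]] 71.22380237301654 [0.36981319 0.19874571 0.24225509] [[-1.34284345e-03  9.99999090e-01 -1.26868968e-04]
 [ 9.99999098e-01  1.34284204e-03 -1.11931306e-05]
 [-1.10227554e-05 -1.26883884e-04 -9.99999992e-01]]
```

Emit:
{"op": "jog_arm", "data": {
  "increments": [
    [[-0.037, 0.014, -0.006, 0], [-0.037, 0.014, -0.006, 0], [-0.037, 0.014, -0.006, 0], [-0.037, 0.014, -0.006, 0], [-0.037, 0.014, -0.006, 0], [-0.037, 0.014, -0.006, 0], [-0.037, 0.014, -0.006, 0], [-0.037, 0.014, -0.006, 0], [-0.037, 0.014, -0.006, 0], [-0.037, 0.014, -0.006, 0], [0, 0, 0, 0], [0, 0, 0, 0]]
  ]
}}

```text
time_s: 3.1
position: [0.5097, -0.1701, 0.3018]
tcp_rot: [[0.001, 1.0, -0.001], [1.0, -0.001, 0.0], [0.0, -0.001, -1.0]]
ft_force: [0.0, -0.1, -0.5]
width: 0.583
```

```bash
python3 - <<'E'
from h import *
print(robot.sense()["position"],robot.sense()["ft_force"])
im,P=cloud("wrist"); cv2.imwrite("pics/w1.png",im[...,::-1]); np.savez("w1.npz",im=im,P=P)
def comp(lo,hi,mn,B=(0.38,0.7,-0.36,-0.03)):
    m=((P[...,2]>lo)&(P[...,2]<hi)&(P[...,0]>B[0])&(P[...,0]<B[1])&(P[...,1]>B[2])&(P[...,1]<B[3])).astype(np.uint8)
    k,l,st,c=cv2.connectedComponentsWithStats(m)
    for i in range(1,k):
        if st[i,4]>=mn:
            Q=P[l==i]; r=cv2.minAreaRect(Q[:,:2].astype(np.float32)); print((lo,hi),c[i].round(),st[i,4],"mean",Q.mean(0).round(4),"rect",np.round(r[0],4),np.round(r[1],4),round(r[2],2))
comp(.093,.106,30); comp(.034,.046,300); comp(.005,.015,100,(.54,.68,-.33,-.13))
# wells: circle fit to inner contour of the top face
m=((P[...,2]>.034)&(P[...,2]<.046)&(P[...,0]>.53)&(P[...,0]<.69)&(P[...,1]>-.36)&(P[...,1]<-.1)).astype(np.uint8)
cs,hi=cv2.findContours(m,cv2.RETR_CCOMP,cv2.CHAIN_APPROX_NONE)
for c,h in zip(cs,hi[0]):
    if h[3]>=0 and len(c)>40:
        q=P[c[:,0,1],c[:,0,0]]; e=cv2.fitEllipse(q[:,:2].astype(np.float32)); print("well",np.round(e[0],4),np.round(e[1],4),q[:,2].mean().round(4))
E
```

```text
[ 0.50972765 -0.17014204  0.30180805] [ 0.04018354 -0.13493827 -0.50718207]
(0.093, 0.106) [337.  79.] 228 mean [ 0.5985 -0.0573  0.097 ] rect [ 0.5989 -0.0573] [0.0181 0.019 ] 1.26
(0.093, 0.106) [188.  85.] 231 mean [ 0.4234 -0.0632  0.0971] rect [ 0.4228 -0.0632] [0.0193 0.0181] 2.3
(0.093, 0.106) [223. 190.] 172 mean [ 0.4597 -0.1921  0.0972] rect [ 0.4596 -0.1926] [0.0179 0.0187] 46.53
(0.093, 0.106) [229. 274.] 134 mean [ 0.4639 -0.3177  0.0972] rect [ 0.4637 -0.3186] [0.0184 0.0181] 48.31
(0.034, 0.046) [325. 192.] 5264 mean [ 0.6067 -0.2122  0.0406] rect [ 0.6072 -0.2295] [0.2065 0.1118] 84.99
(0.005, 0.015) [326. 170.] 1567 mean [ 0.6145 -0.1829  0.0109] rect [ 0.6141 -0.1827] [0.0706 0.0713] 2.01
(0.005, 0.015) [318. 225.] 873 mean [ 0.6074 -0.2773  0.0111] rect [ 0.6041 -0.2797] [0.0721 0.0557] 7.34
well [ 0.6111 -0.1806] [0.0755 0.0763] 0.0382
```

View pics/w1.png

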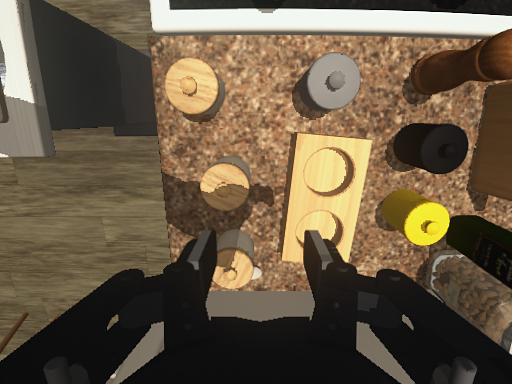

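Emit:
{"op": "jog_arm", "data": {
  "increments": [
    [[-0.0044, -0.01, 0.034, 0], [-0.0044, -0.01, 0.034, 0], [-0.0044, -0.01, 0.034, 0], [-0.0044, -0.01, 0.034, 0], [-0.0044, -0.01, 0.034, 0], [0, 0, 0.02, 0], [0, 0, 0.012, 0], [0, 0, 0, 0], [0, 0, 0, 0]]
  ]
}}

```text
time_s: 4.05
position: [0.4608, -0.191, 0.1009]
tcp_rot: [[-0.002, 1.0, 0.001], [1.0, 0.002, 0.0], [0.0, 0.001, -1.0]]
ft_force: [-0.0, -0.1, 1.2]
width: 0.588
```

Emit:
{"op": "jog_arm", "data": {
  "increments": [
    [[0, 0, 0, 0], [0, 0, 0, 0], [0, 0, 0, 0], [0, 0, 0, 0], [0, 0, 0, 0], [0, 0, 0, 0]]
  ],
  "claw": 0.0
}}

```text
time_s: 4.65
position: [0.461, -0.1916, 0.1015]
tcp_rot: [[-0.001, 1.0, 0.002], [1.0, 0.001, -0.0], [-0.0, 0.002, -1.0]]
ft_force: [-0.1, 1.0, 6.0]
width: 0.18
```

```bash
python3 - <<'E'
from h import *
im,_=robot.read_camera("side"); s=robot.sense(); print(s["width"],s["ft_force"],s["position"])
w,_=robot.read_camera("wrist")
a=cv2.resize(im[180:260,290:390,::-1],(400,320)); b=cv2.resize(w[200:384,130:390,::-1],(400,320))
cv2.imwrite("pics/g1.png",np.hstack([a,b]))
E
```

```text
0.1719547304676655 [-0.98898646  1.01846864  5.86028927] [ 0.46101355 -0.19154825  0.10146479]
```

View pics/g1.png

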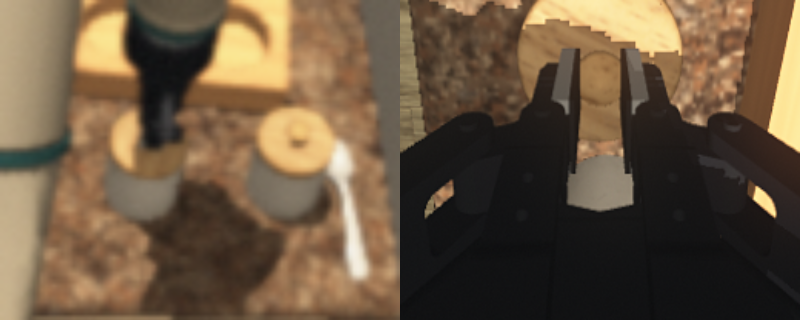

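The crop shows the pads on either side of the knob, with the neighbouring tin undisturbed. I'll lift gently and check the weight.

Emit:
{"op": "jog_arm", "data": {
  "increments": [
    [[0, 0, -0.006, 0], [0, 0, -0.008, 0], [0, 0, -0.008, 0], [0, 0, -0.008, 0], [0, 0, 0, 0], [0, 0, 0, 0], [0, 0, 0, 0]]
  ]
}}

```text
time_s: 5.45
position: [0.46, -0.1913, 0.1301]
tcp_rot: [[-0.001, 1.0, -0.001], [1.0, 0.001, 0.0], [0.0, -0.001, -1.0]]
ft_force: [-0.3, -0.2, -2.3]
width: 0.174
```

Emit:
{"op": "jog_arm", "data": {
  "increments": [
    [[0, 0, -0.015, 0], [0, 0, -0.02, 0], [0, 0, -0.02, 0], [0.001, 0.01, -0.01, 0], [0.0014, 0.02, 0, 0], [0.0014, 0.02, 0, 0], [0.0014, 0.02, 0, 0], [0.0015, 0.02, 0, 0], [0.0015, 0.02, 0, 0], [0.0015, 0.02, 0, 0], [0.0015, 0.014, 0, 0], [0, 0.008, 0, 0], [0, 0, 0, 0], [0, 0, 0, 0], [0, 0, 0, 0], [0, 0, 0, 0]]
  ]
}}

```text
time_s: 7.05
position: [0.6115, -0.1804, 0.1954]
tcp_rot: [[-0.0, 1.0, -0.0], [1.0, 0.0, 0.0], [0.0, -0.0, -1.0]]
ft_force: [-0.1, -0.2, -1.8]
width: 0.171
```

```bash
python3 - <<'E'
from h import *
for i in range(3):
    s=robot.sense(); print(s["position"].round(4) if hasattr(s["position"],"round") else s["position"],np.round(s["ft_force"],2),np.round(s["wrist_torque"],3),round(s["width"],3))
    if i==0: im,P=cloud("wrist"); 
    else: robot.read_camera("side")
cv2.imwrite("pics/w2.png",im[...,::-1])
# lid plane of held tin
m=(P[...,2]>.14)&(P[...,2]<.19)&(np.hypot(P[...,0]-.612,P[...,1]+.18)<.036)&(im[...,0].astype(int)-im[...,2]>40)
Q=P[m]; print(len(Q),Q.mean(0),Q.min(0),Q.max(0)); 
Q=Q[abs(Q[:,2]-np.median(Q[:,2]))<.006]; c=np.linalg.svd(Q-Q.mean(0))[2][2]; print("normal",c)
E
```

```text
[ 0.6115 -0.1804  0.1954] [-0.08 -0.16 -1.83] [ 0.014 -0.018  0.032] 0.171
[ 0.6116 -0.1803  0.1955] [ 0.41 -0.39 -0.99] [-0.019  0.031  0.004] 0.175
[ 0.6118 -0.1803  0.1955] [ 0.31 -0.06 -2.03] [0.017 0.034 0.014] 0.174
6065 [ 0.6097745  -0.16883644  0.17450859] [ 0.57618866 -0.2137786   0.14007513] [ 0.64364943 -0.14729945  0.18997852]
normal [0.00277573 0.01602875 0.99986768]
```

View pics/w2.png

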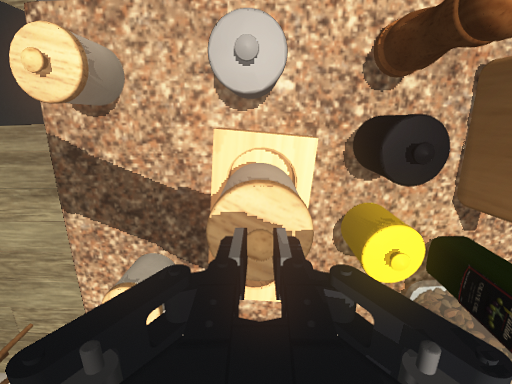

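The tin hangs upright and level in the picture, about 1 mm from the near well's axis, and it is light (about 1.6 N). I'll lower it.

Emit:
{"op": "jog_arm", "data": {
  "increments": [
    [[0, 0.0007, 0.015, 0], [0, 0, 0.015, 0], [0, 0, 0.012, 0], [0, 0, 0.01, 0], [0, 0, 0.01, 0], [0, 0, 0.008, 0], [0, 0, 0.006, 0], [0, 0, 0.005, 0], [0, 0, 0, 0], [0, 0, 0, 0]]
  ]
}}

```text
time_s: 8.2
position: [0.613, -0.1803, 0.1145]
tcp_rot: [[-0.001, 1.0, 0.0], [1.0, 0.001, -0.0], [-0.0, 0.0, -1.0]]
ft_force: [0.5, -0.9, -1.3]
width: 0.172
```

Emit:
{"op": "jog_arm", "data": {
  "increments": [
    [[0, 0, 0.002, 0], [0, 0, 0.0015, 0], [0, 0, 0, 0], [0, 0, 0, 0]]
  ]
}}

```text
time_s: 8.6
position: [0.6131, -0.1802, 0.1116]
tcp_rot: [[-0.001, 1.0, 0.001], [1.0, 0.001, 0.0], [0.0, 0.001, -1.0]]
ft_force: [-1.6, 1.2, 4.6]
width: 0.175
```

Emit:
{"op": "jog_arm", "data": {
  "increments": [
    [[0, 0, 0, 0], [0, 0, 0, 0], [0, 0, 0, 0], [0, 0, -0.01, 0], [0, 0, -0.02, 0], [0, 0, -0.02, 0]]
  ],
  "claw": 0.05
}}

```text
time_s: 9.2
position: [0.6127, -0.1803, 0.1616]
tcp_rot: [[-0.001, 1.0, -0.001], [1.0, 0.001, -0.0], [-0.0, -0.001, -1.0]]
ft_force: [0.0, -0.2, -0.6]
width: 0.583
```

```bash
python3 - <<'E'
from h import *
print(robot.sense()["position"],robot.sense()["width"],robot.sense()["ft_force"])
im,P=cloud("side"); cv2.imwrite("pics/s2.png",cv2.resize(im[130:260,255:405,::-1],None,fx=4,fy=4))
m=(P[...,2]>.075)&(P[...,2]<.1)&(np.hypot(P[...,0]-.611,P[...,1]+.18)<.05)
Q=P[m]; print(len(Q),Q.mean(0),Q.min(0),Q.max(0))
im,P=cloud("wrist")
m=(P[...,2]>.085)&(P[...,2]<.1)&(np.hypot(P[...,0]-.611,P[...,1]+.18)<.045)
Q=P[m]; print(len(Q),Q.mean(0),Q.min(0),Q.max(0),np.median(Q[:,2]))
E
```

```text
[ 0.61267835 -0.18026407  0.1616067 ] 0.5831735116411781 [ 0.00926118 -0.24146215 -0.59652655]
226 [ 0.6047315  -0.17986616  0.09057702] [ 0.5766856  -0.21657973  0.07519451] [ 0.65016528 -0.14792567  0.09979038]
4630 [ 0.61129956 -0.17796732  0.0925132 ] [ 0.5779722 -0.2149953  0.0850279] [ 0.64507188 -0.1473511   0.09614457] 0.09265379797098765
```

View pics/s2.png

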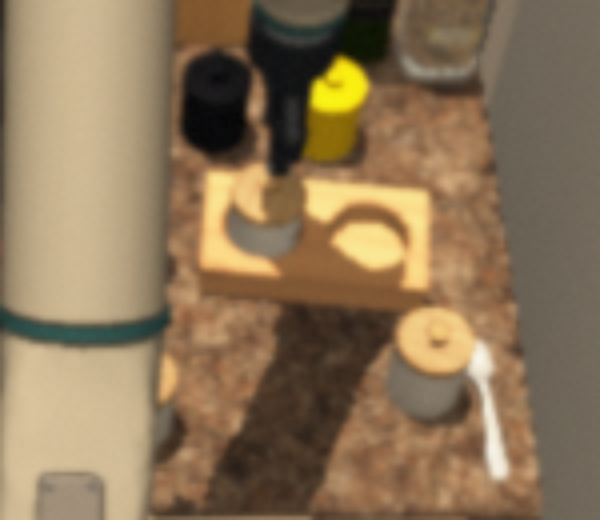

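The tin is fully seated: its lid top is at 0.0927 m, against the expected 0.093. Next is the right-hand tin at (0.464, -0.318).

Emit:
{"op": "jog_arm", "data": {
  "increments": [
    [[-0.018, -0.019, 0, 0], [-0.02, -0.022, 0, 0], [-0.02, -0.022, 0, 0], [-0.02, -0.022, 0, 0], [-0.02, -0.022, 0, 0], [-0.02, -0.022, 0, 0], [-0.02, -0.02, 0, 0], [0, 0, 0.02, 0], [0, 0, 0.02, 0], [0, 0, 0.013, 0], [0, 0, 0.008, 0], [0, 0, 0, 0], [0, 0, 0, 0]]
  ]
}}

```text
time_s: 10.6
position: [0.4643, -0.3184, 0.1]
tcp_rot: [[-0.001, 1.0, 0.0], [1.0, 0.001, -0.0], [-0.0, 0.0, -1.0]]
ft_force: [-0.7, 1.0, -0.9]
width: 0.586
```

Emit:
{"op": "jog_arm", "data": {
  "increments": [
    [[0, 0, 0, 0], [0, 0, 0, 0], [0, 0, 0, 0], [0, 0, 0, 0], [0, 0, 0, 0], [0, 0, 0, 0]]
  ],
  "claw": 0.0
}}

```text
time_s: 11.2
position: [0.4649, -0.3186, 0.1006]
tcp_rot: [[-0.001, 1.0, 0.002], [1.0, 0.001, -0.001], [-0.001, 0.002, -1.0]]
ft_force: [1.1, 0.9, 6.1]
width: 0.169
```

Emit:
{"op": "jog_arm", "data": {
  "increments": [
    [[0, 0, -0.006, 0], [0, 0, -0.008, 0], [0, 0, -0.008, 0], [0, 0, -0.008, 0], [0, 0, 0, 0], [0, 0, 0, 0], [0, 0, 0, 0], [0, 0, 0, 0]]
  ]
}}

```text
time_s: 12.0
position: [0.4638, -0.3181, 0.1294]
tcp_rot: [[-0.001, 1.0, -0.001], [1.0, 0.001, 0.0], [0.0, -0.001, -1.0]]
ft_force: [0.2, -0.2, -2.1]
width: 0.172
```

This one is light too (about 1.6 N over the bias). It goes in the far well.

Emit:
{"op": "jog_arm", "data": {
  "increments": [
    [[0, 0, -0.015, 0], [0, 0, -0.02, 0], [0, 0, -0.02, 0], [0.003, 0.01, -0.01, 0], [0.005, 0.018, 0, 0], [0.006, 0.02, 0, 0], [0.006, 0.02, 0, 0], [0.006, 0.02, 0, 0], [0.006, 0.02, 0, 0], [0.005, 0.018, 0, 0], [0.003, 0.01, 0, 0], [0, 0.004, 0, 0], [0, 0, 0, 0], [0, 0, 0, 0], [0, 0, 0, 0], [0, 0, 0, 0]]
  ]
}}

```text
time_s: 13.6
position: [0.6033, -0.2787, 0.195]
tcp_rot: [[0.0, 1.0, -0.0], [1.0, -0.0, -0.0], [-0.0, -0.0, -1.0]]
ft_force: [-0.0, -0.3, -1.7]
width: 0.172
```

```bash
python3 - <<'E'
from h import *
s=robot.sense(); print(s["position"],np.round(s["ft_force"],2))
im,P=cloud("wrist")
m=(P[...,2]>.165)&(P[...,2]<.19)&(np.hypot(P[...,0]-.603,P[...,1]+.278)<.042)&(im[...,0].astype(int)-im[...,2]>40)
Q=P[m]; print("held lid",len(Q),Q.min(0),Q.max(0),(Q.min(0)+Q.max(0))/2)
m=((P[...,2]>.034)&(P[...,2]<.046)&(P[...,0]>.53)&(P[...,0]<.69)&(P[...,1]>-.36)&(P[...,1]<-.1))
Q=P[m]; r=cv2.minAreaRect(Q[:,:2].astype(np.float32)); print(r,np.round(robot.sense()["ft_force"],2))
E
```

```text
[ 0.60328931 -0.27871276  0.19497594] [-0.01 -0.31 -1.7 ]
held lid 5505 [ 0.56827921 -0.31258585  0.1661377 ] [ 0.63574137 -0.24596777  0.18999687] [ 0.60201029 -0.27927681  0.17806729]
((0.6076323390007019, -0.22346419095993042), (0.19619418680667877, 0.11100845038890839), 84.66535186767578) [ 0.33 -0.2  -1.38]
```

Emit:
{"op": "jog_arm", "data": {
  "increments": [
    [[0.0008, 0.0005, 0.015, 0], [0, 0, 0.015, 0], [0, 0, 0.012, 0], [0, 0, 0.01, 0], [0, 0, 0.01, 0], [0, 0, 0.008, 0], [0, 0, 0.006, 0], [0, 0, 0.005, 0], [0, 0, 0, 0], [0, 0, 0.002, 0], [0, 0, 0.0015, 0], [0, 0, 0, 0], [0, 0, 0, 0]]
  ]
}}

```text
time_s: 14.95
position: [0.6049, -0.2775, 0.1108]
tcp_rot: [[-0.001, 1.0, 0.001], [1.0, 0.001, -0.0], [-0.0, 0.001, -1.0]]
ft_force: [0.9, 0.8, 0.6]
width: 0.173
```

Emit:
{"op": "jog_arm", "data": {
  "increments": [
    [[0, 0, 0.001, 0], [0, 0, 0, 0], [0, 0, 0, 0]]
  ]
}}

```text
time_s: 15.25
position: [0.6057, -0.2775, 0.1106]
tcp_rot: [[-0.001, 1.0, 0.003], [1.0, 0.001, -0.001], [-0.001, 0.003, -1.0]]
ft_force: [1.3, -0.0, 4.9]
width: 0.171
```

Emit:
{"op": "jog_arm", "data": {
  "increments": [
    [[0, 0, 0, 0], [0, 0, 0, 0], [0, 0, 0, 0], [0, 0, -0.01, 0], [0, 0, -0.02, 0], [0, 0, -0.03, 0], [0, 0, -0.03, 0], [0, 0, 0, 0]]
  ],
  "claw": 0.05
}}

```text
time_s: 16.05
position: [0.6068, -0.2793, 0.2047]
tcp_rot: [[-0.001, 1.0, 0.008], [1.0, 0.001, -0.004], [-0.004, 0.008, -1.0]]
ft_force: [0.2, -0.3, 0.8]
width: 0.584
```

```bash
python3 - <<'E'
from h import *
s=robot.sense(); print(s["position"],np.round(s["ft_force"],2))
im,P=cloud("wrist"); cv2.imwrite("pics/w3.png",im[...,::-1])
for n,c in (("near",(.6111,-.1806)),("far",(.6027,-.2782))):
    m=(P[...,2]>.088)&(P[...,2]<.098)&(np.hypot(P[...,0]-c[0],P[...,1]-c[1])<.045)
    Q=P[m]; print(n,len(Q),(Q.min(0)+Q.max(0))/2,Q.max(0)-Q.min(0),np.median(Q[:,2]))
im,P=cloud("side"); m=(P[...,2]>.093)&(P[...,2]<.11)&(np.hypot(P[...,0]-.42,P[...,1]+.063)<.03); print(m.sum(), P[m].mean(0) if m.any() else '')
E
```

```text
[ 0.60683686 -0.27932165  0.20465944] [ 0.23 -0.34  0.81]
near 4604 [ 0.61163316 -0.18091803  0.09185888] [0.06746015 0.06659831 0.00709258] 0.09247962475963166
far 3401 [ 0.60455272 -0.27873662  0.09184975] [0.06730877 0.06675762 0.00734363] 0.09265820020218496
0
```

View pics/w3.png

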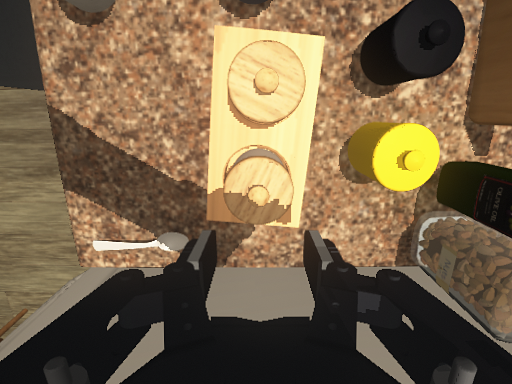

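Both tins are seated, with lids at 0.0925 and 0.0927 m and centres within 2 mm of the well axes. The remaining tin is next, at (0.423, -0.063).

Emit:
{"op": "jog_arm", "data": {
  "increments": [
    [[0.016, -0.013, 0, 0], [0.025, -0.021, 0, 0], [0.025, -0.021, 0, 0], [0.025, -0.021, 0, 0], [0.025, -0.021, 0, 0], [0.025, -0.022, 0, 0], [0.025, -0.022, 0, 0], [0.025, -0.022, 0, 0], [0.025, -0.021, 0, 0], [0, 0, 0, 0], [0, 0, 0, 0], [0, 0, 0, 0]]
  ]
}}

```text
time_s: 17.35
position: [0.4209, -0.0622, 0.1992]
tcp_rot: [[-0.0, 1.0, 0.0], [1.0, 0.0, -0.001], [-0.001, 0.0, -1.0]]
ft_force: [-0.4, 0.9, 1.2]
width: 0.585
```

```bash
python3 - <<'E'
from h import *
s=robot.sense(); print(s["position"],np.round(s["tcp_rot"],3).tolist(),np.round(s["ft_force"],2))
im,P=cloud("wrist")
m=(P[...,2]>.093)&(P[...,2]<.106)&(np.hypot(P[...,0]-.423,P[...,1]+.063)<.03)
Q=P[m]; print(m.sum(),Q.mean(0),(Q.min(0)+Q.max(0))/2)
E
```

```text
[ 0.42087569 -0.06219393  0.19916355] [[-0.0, 1.0, 0.0], [1.0, 0.0, -0.001], [-0.001, 0.0, -1.0]] [-0.43  0.93  1.19]
346 [ 0.4223577  -0.06189701  0.09719209] [ 0.42247129 -0.06257872  0.09722282]
```

Emit:
{"op": "jog_arm", "data": {
  "increments": [
    [[0, 0.0015, 0.025, 0], [0, 0, 0.025, 0], [0, 0, 0.025, 0], [0, 0, 0.016, 0], [0, 0, 0.008, 0], [0, 0, 0, 0], [0, 0, 0, 0]]
  ]
}}

```text
time_s: 18.1
position: [0.4222, -0.0621, 0.1006]
tcp_rot: [[-0.0, 1.0, 0.001], [1.0, 0.0, -0.0], [-0.0, 0.001, -1.0]]
ft_force: [0.7, -0.0, -0.1]
width: 0.584
```

Emit:
{"op": "jog_arm", "data": {
  "increments": [
    [[0, 0, 0, 0], [0, 0, 0, 0], [0, 0, 0, 0], [0, 0, 0, 0], [0, 0, 0, 0], [0, 0, 0, 0]]
  ],
  "claw": 0.0
}}

```text
time_s: 18.7
position: [0.4233, -0.0616, 0.101]
tcp_rot: [[-0.001, 1.0, 0.003], [1.0, 0.001, -0.0], [-0.0, 0.003, -1.0]]
ft_force: [2.5, 0.5, 8.0]
width: 0.172
```

Emit:
{"op": "jog_arm", "data": {
  "increments": [
    [[0, 0, -0.005, 0], [0, 0, -0.006, 0], [0, 0, -0.008, 0], [0, 0, -0.01, 0], [0, 0, 0, 0], [0, 0, 0, 0], [0, 0, 0, 0], [0, 0, 0, 0]]
  ]
}}

```text
time_s: 19.5
position: [0.4215, -0.0615, 0.1291]
tcp_rot: [[-0.001, 1.0, -0.001], [1.0, 0.001, 0.0], [0.0, -0.001, -1.0]]
ft_force: [0.7, 0.4, -4.9]
width: 0.171
```

The wrist force is -4.9 N against about -2 N for the others, so this is the heavy tin. I'll lift it to about 19 cm.

Emit:
{"op": "jog_arm", "data": {
  "increments": [
    [[0, 0, -0.01, 0], [0, 0, -0.018, 0], [0, 0, -0.02, 0], [0, 0, -0.02, 0], [0, 0, -0.02, 0], [0, 0, -0.02, 0], [0, 0, -0.02, 0], [0, 0, -0.018, 0], [0, 0, -0.012, 0], [0, 0, -0.005, 0], [0, 0, 0, 0], [0, 0, 0, 0], [0, 0, 0, 0], [0, 0, 0, 0], [0, 0, 0, 0], [0, 0, 0, 0], [0, 0, 0, 0], [0, 0, 0, 0]]
  ]
}}

```text
time_s: 21.3
position: [0.4217, -0.0616, 0.2922]
tcp_rot: [[-0.001, 1.0, -0.0], [1.0, 0.001, 0.0], [0.0, -0.0, -1.0]]
ft_force: [0.1, -0.1, -4.5]
width: 0.173
```

```bash
python3 - <<'E'
from h import *
for i in range(3):
    s=robot.sense(); print(np.round(s["position"],4),np.round(s["ft_force"],2),round(s["width"],3))
    n=("scene","side","scene")[i]; im,P=cloud(n)
    if i<2:
        cv2.imwrite(f"pics/f{i}.png",im[...,::-1])
        for nm,c in (("near",(.6111,-.1806)),("far",(.6027,-.2782))):
            Q=P[(P[...,2]>.086)&(P[...,2]<.1)&(np.hypot(P[...,0]-c[0],P[...,1]-c[1])<.045)]
            if len(Q): print(n,nm,len(Q),np.median(Q[:,2]),(Q.min(0)+Q.max(0))/2)
        Q=P[(P[...,2]>.12)&(P[...,2]<.3)&(np.hypot(P[...,0]-.42,P[...,1]+.062)<.045)]; print(n,"held",len(Q),Q.min(0) if len(Q) else '')
a=cv2.imread("pics/f0.png")[140:300,190:390]; b=cv2.imread("pics/f1.png")[130:260,230:405]
cv2.imwrite("pics/final.png",np.hstack([cv2.resize(a,(400,320)),cv2.resize(b,(400,320))]))
E
```

```text
[ 0.4217 -0.0616  0.2922] [ 0.12 -0.09 -4.48] 0.173
scene near 192 0.09171776335506154 [ 0.61108253 -0.18136145  0.09288676]
scene far 201 0.09142901026269035 [ 0.60442928 -0.2779693   0.09134094]
scene held 780 [ 0.38422393 -0.09787479  0.18930951]
[ 0.4217 -0.0616  0.2923] [-0.15  0.39 -4.75] 0.171
side near 209 0.09328550644951461 [ 0.61140273 -0.18248846  0.09309986]
side far 209 0.09226930518676668 [ 0.60470926 -0.28035376  0.0928832 ]
side held 492 [ 0.38641356 -0.09567165  0.19550847]
[ 0.4217 -0.0615  0.2923] [-0.43  1.18 -3.58] 0.168
```

View pics/final.png

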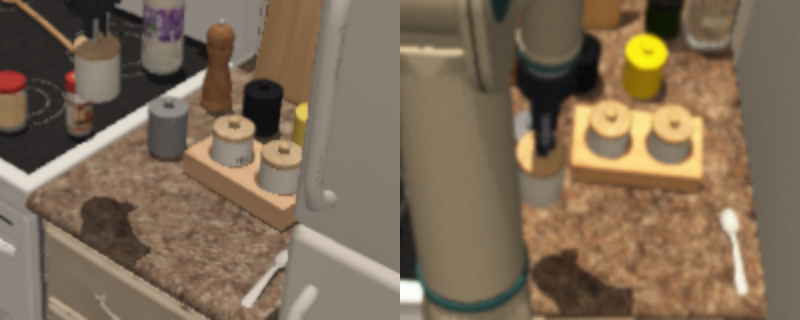

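The picture shows both light tins seated in the wells and the heavy tin held upright, its underside at about 0.19 m. It touches nothing else, and the spoon and jars are where they were. I'll hand the job in.

```bash
python3 -c "
from plant import robot
print(robot.job_done())"
```

```text
the job is handed in; nothing more can be done
None
```

I lifted all three white tins by the knob. The two light ones now stand in the wells, and the arm is holding the heavy one in the air. The job is handed in, and no verdict was reported.

- **Weights:** the middle and right tins read about 1.6 N each above the sensor's bias. The left tin read about 4 N, so it is the full one.
- **Tins in the wells:** the middle tin is in the near well and the right tin in the far well. Both are let go and fully down, with lid tops measured at about 92–93 mm against an expected 93 mm. Centres are within about 2 mm of the well axes.
- **Heavy tin:** it is held upright and still, with its underside about 19 cm up and clear of everything. The clock was at about 21 s of the 64 s allowed.
- **Bystanders:** the teaspoon, spice jar, honey jar and mill look unmoved in the last pictures, judged by eye only. The timer was not in the final crop, but the arm worked well away from it.
- **Readings that disagreed:**
  - The wrist force is noisy by about 1 N, though the gap between light and heavy is well beyond that.
  - The gripper reads about 15 mm on the 20 mm knob, but the grip held without any sign of slipping.

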